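Refit the planet gears of the bag-filler drive

TASK

Overhaul the open drive case: first lift the two worn gears with broken teeth off their pins and put both in the scrap tray. Then fit every new gear on the bench onto a pin of its own (any pin), rocking it gently until its teeth mesh with the locked gear in the middle and it drops fully home, without forcing it. Last, swing the lid over and press it shut until it snaps past its catch; leave the other things on the bench where they are.

Things in the scene. Friction and masses are not known exactly. Their poses are not given: they have to be found in the camera images.
- gear1: new spur gear, off-white nylon, 0.12 kg, standing on the bench: toothed disc 18 mm thick, 10 straight teeth 5.4 mm wide, tip circle 54 mm, root circle 39 mm; on top a plain round boss 23 mm across, top 52 mm above the underside: grip it there. 11 mm bore from below, 18 mm deep, closed by the boss. Origin: centre of underside, z up the axis, one tooth along +x, then every 36 degrees. May be absent
- gear2: new gear, identical to gear1 (same sizes, boss, origin and axes); one of the four new gears is absent in some starts
- gear3: new gear, identical to gear1 (same sizes, boss, origin and axes); one of the four new gears is absent in some starts
- gear4: new gear, identical to gear1 (same sizes, boss, origin and axes); one of the four new gears is absent in some starts
- worn1: worn gear on pin0 at the start: same nylon, sizes, bore and boss as gear1 (boss 23 mm across, top at 52 mm) but with four of its ten teeth broken off. It lifts straight up off its pin. Origin: centre of the underside, z up; 0.12 kg
- worn2: worn gear on pin2 at the start: same nylon, sizes, bore and boss as gear1 (boss 23 mm across, top at 52 mm) but with four of its ten teeth broken off. It lifts straight up off its pin. Origin: centre of the underside, z up; 0.12 kg
- plate: round aluminium plate, 168 mm across, 8 mm thick, fixed in the case. Origin: centre of its underside, z up. In the middle a locked steel sun gear: ten teeth like gear1's (5.4 mm wide, tip circle 54 mm), 8 to 18 mm above the origin, one along +x, then every 36 degrees. Round it, 50 mm from the centre, four upright steel pins, pin0 to pin3, at the plate's +x, +y, -x, -y
- pin0 (a point): pin at the plate's +x, 9 mm across, round top: this point is the centre of the top of its 18 mm collar, 10 mm above the plate's origin, where a gear's underside rests when fully home; the pin reaches 15 mm above it. A gear on a pin stops on top of the sun's teeth 8 mm above home unless a tooth of one faces a gap of the other (play about 0.06 rad either way)
- pin1 (a point): the same as pin0, for the pin at the plate's +y
- pin2 (a point): the same as pin0, for the pin at the plate's -x
- pin3 (a point): the same as pin0, for the pin at the plate's -y
- case: blue sheet-metal gear case fixed on the bench, 190 x 190 mm outside, walls 5 mm thick and 50 mm high, open on top. Origin: centre of its underside, z up. The lid's hinge runs along the rim on its -y side (axis along the case's x, 95 mm from the origin, 50 mm up). A sprung catch sits on the outside of the +y wall
- lid (a joint): lid angle in rad: 0 shut, 2.1 wide open, starts at 1.75 to 2.0. A shallow blue metal shell, 190 x 190 mm, 30 mm deep, 0.35 kg, hinged on the case's -y rim. The stiff hinge (0.5 N m) keeps it where it is left. At about 0.05 rad its steel tongue meets the sprung catch; a push of about 16 N down on the free edge takes it past (crest at 0.02) and it snaps to 0, where it is held
- lid_edge (a point): point on the lid's outer face, mid width, 15 mm inside the free edge; 175 mm from the hinge along the lid and 30 mm off the hinge plane: the place to push and press. With the lid shut it is 80 mm above the bench, facing up
- lid_hinge (a point): middle of the lid's hinge axis (the axis runs along the case's x)
- scrap_bin: open steel scrap tray fixed on the bench, 170 (x) x 130 (y) mm outside, 45 mm high, walls and floor about 4 mm. Origin: centre of its underside
- tin: closed grease tin, 56 mm across, 45 mm high; standing among the gears, not part of the job. Origin: centre of its underside
- mushroom: brown mushroom cap on a short stem, 60 mm across, 42 mm high; among the gears, not part of the job. Origin: centre of its underside
- bowl: brown bowl, 140 mm across, 60 mm high; not part of the job
- mister: clear bottle, 64 mm across, 170 mm high; not part of the job
- brush: brush lying on the bench; not part of the job
- wrench: wrench lying on the bench; not part of the job
- screwdriver: screwdriver lying on the bench; not part of the job
There are look-alikes about, which are no part of the job. What is shaped like the gear1 but green is not meant.

How it is judged:
By the outcome, as a careful person would: the job done as asked, in the order asked, and still so for the second after the job is handed in, with the robot touching nothing.
Of gear1, gear2, gear3, gear4 only 3 to 4 are there at a start; the rules pass over those that are not, and their reading is None.
At some moment in a run one of gear1, gear2, gear3, gear4 may be knocked a few centimetres aside while the robot is not near it.
It also fails if it takes over 210 s, if anything falls off the work surface, if the arm or the gripper's body presses on something with over 40 N, if the wrist force passes 120 N, or if a joint passes its speed limit or range.

ROBOT

A 6-joint arm with a two-finger parallel gripper is mounted at the origin on the work surface. World frame = base frame: x ahead of the robot, y to its left, z up, the work surface at z = 0. Lengths are in m, angles in rad, forces in N, time in s.
With the tool pointing down it reaches from about 0.375 to 0.925 m from the base axis. Payload 5.7 kg.
Tool frame: the origin (TCP) lies between the finger pads; the fingertips stand 25 mm ahead of it and the grasp point (between the pads) lies 6 mm ahead of it; z points along the fingers, y is the direction in which the jaws open and shut (so a half turn about z gives the same grasp; the last joint's range is limited). The gripper opens to 85 mm and grips with 20 to 120 N. Pads are 22 mm wide; open, the fingers measure 114 mm over their backs; the gripper's body (76 mm by 85 mm) begins 54 mm behind the grasp point. The pads swing forward as they close: fully open they stand 13 mm farther back than shut.
Start: joints at [1.226, 0.359, 1.51, -0, 1.272, -0.115], TCP at [0.137, 0.584, 0.256] pointing down, gripper open.
Joint ranges: [-2.97, 2.97], [-1.01, 2.36], [0.21, 2.38], [-0.96, 4.11], [0.2, 2.71], [-2.98, 2.98]. Speed limits (rad/s): [2.39, 2.39, 3.14, 3.14, 3.14, 3.14].

INTERFACE

Orientations are given as a unit quaternion [w, x, y, z].
In Python, from workcell import r gives the robot as it stands.
- The arm moves only by the shell command python3 -m handwheel 'ROWS' [FORCE]. ROWS is a JSON object of lists of equal length, an entry for each row: "gripper": the closure in counts, from 0 (fully open) to 255 (shut); "xyz": the shift along the tool's x, y, z in m, a list of three; "twist": the turn, a rotation vector about the tool's x, y, z in rad, a list of three. A call has 1 to 10 rows; each row shifts and turns the commanded pose from where the row before left it, along the tool's axes as they then stand; what a row does not reach is not made up. A row lasts 1/12 s, in which the tool goes at most 41.7 mm and 7.16 degrees, less where a joint would pass 70% of its speed; a pose out of reach is approached as far as the arm can. A call is refused whole if a number of a shift passes 0.0417 or a number of a turn 0.125, either way. A call with a gripper value outside its range is refused whole. The fingers move at their own pace and stop on an object; FORCE is the grip in N (left out, the last holds). Time passes only in rows, so rows that do not move let the fingers close. It gives the time, the measured TCP pose, the force and the opening at its end, in the units of the state.
- r.get_obs(): the state, without advancing time (a new reading comes with each control period).
- r.grab_frame(name): name is "side" or "top"; returns a dict with "frame" (420x560x3 uint8, red, green, blue), "mtx" (3x3 intrinsics, pixels), "k1" (the pictures are not rectified: a ray, as slopes to the right and down, at radius r is drawn at 1 + k1 r^2 times it, then the intrinsics apply), "xyz" and "attitude" of the camera in the world. Camera axes: x right, y down, z forward; pixel columns grow to the right and rows downward; lengths in m; the calibration is good to about 2 mm. A picture is of the moment at which its call begins. There is no depth.
- r.sign_off(): hands the job in, once; it reports no verdict.
The state is a dict: "clock": time; "joint_positions": joint angles; "dq": joint speeds; "joint_torque": joint torques, N m; "eef_pos": TCP position; "orientation": TCP orientation; "wrist_force": force on the tool from outside, world axes, zero at the start; "wrist_torque": the same for the moment, N m; "opening": opening from 0.0 (shut) to 1.0 (fully open).
Only numpy, scipy, OpenCV 4.12 (cv2) and the standard library are available. Lean on these libraries where they do the work, as an engineer would, in place of code of your own. Each camera call takes 0.05 s, during which the arm holds its last target. There are 200 camera calls.

## Working session

There is one attempt and no reset: what is moved stays moved. The work goes in short steps, Python scripts to look and compute and a shell command to move; the robot and the scene stay as the last step left them, time stands still between calls to the robot, and variables do not carry over. Pictures are saved under pics/ and viewed, about 12 in all and at most 16, crops included, and the job is handed in when it is done.

```bash
mkdir -p pics; ls; cat > h.py <<'E'
import numpy as np, cv2, sys
from workcell import r
from scipy.spatial.transform import Rotation as R
def grab(n,save=None):
    f=r.grab_frame(n)
    if save: cv2.imwrite('pics/'+save,cv2.cvtColor(f['frame'],cv2.COLOR_RGB2BGR))
    return f
def rot(a):
    a=np.array(a,float)
    return a if a.shape==(3,3) else R.from_quat(a,scalar_first=True).as_matrix()
def ray(f,u,v):
    m=np.array(f['mtx']);d=np.array([(u-m[0,2])/m[0,0],(v-m[1,2])/m[1,1]]);s=d.copy()
    for _ in range(20): s=d/(1+f['k1']*(s@s))
    return np.array(f['xyz']),rot(f['attitude'])@np.r_[s,1]
def onz(f,u,v,z):
    o,d=ray(f,u,v);return o+d*(z-o[2])/d[2]
def proj(f,p):
    q=rot(f['attitude']).T@(np.array(p,float)-f['xyz']);s=q[:2]/q[2];s=s*(1+f['k1']*(s@s));m=np.array(f['mtx'])
    return np.array([m[0,0]*s[0]+m[0,2],m[1,1]*s[1]+m[1,2]])
E
python3 - <<'E'
from h import *
for n in('top','side'):
    f=grab(n,n+'0.png');print(n,np.array(f['mtx']).tolist(),f['k1'],f['xyz'],f['attitude'])
o=r.get_obs()
print({k:np.round(v,3).tolist() for k,v in o.items()})
E
```

```text
pics
top [[387.09456974776987, 0.0, 282.27258282377215], [0.0, 387.09456974776987, 214.18058741360903], [0.0, 0.0, 1.0]] -0.059245973215643996 [0.42721149 0.04441004 1.01961876] [ 0.04621523 -0.70267861  0.70734536 -0.06139592]
side [[484.72852890090024, 0.0, 280.43848049544374], [0.0, 484.72852890090024, 211.5731422799545], [0.0, 0.0, 1.0]] -0.10363066226181257 [ 0.0286947  -0.63529128  0.83996776] [-0.38598449  0.85698877 -0.31524303  0.13117951]
{'clock': 0.1, 'joint_positions': [1.226, 0.359, 1.511, 0.0, 1.273, -0.115], 'dq': [-0.0, -0.002, -0.003, -0.001, -0.0, 0.001], 'joint_torque': [-0.0, -52.865, -27.935, -0.0, 0.005, 0.0], 'eef_pos': [0.136, 0.584, 0.256], 'orientation': [-0.0, 0.115, 0.993, -0.001], 'wrist_force': [-0.429, 0.693, -0.029], 'wrist_torque': [-0.011, 0.037, 0.016], 'opening': 0.998}
```

View pics/top0.png

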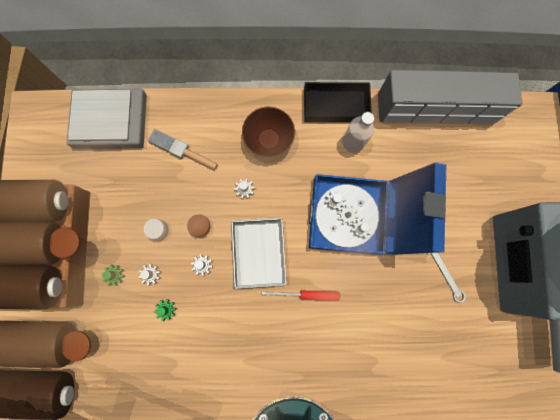

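View pics/side0.png

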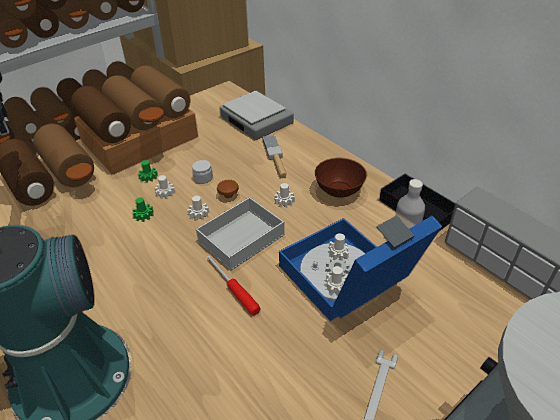

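```bash
python3 - <<'E'
from h import *
for n in('top','side'):
    f=grab(n)
    print(n,'axes',np.round(rot(f['attitude']),2).tolist())
    for p in ([0,0,0],[0,0,.2],[.136,.584,.256],[.5,0,0],[.5,.3,0]): print(p,proj(f,p).round())
    if n=='top':
        im=f['frame'];hsv=cv2.cvtColor(im,cv2.COLOR_RGB2HSV)
        for u,v in((245,188),(149,274),(202,265)): print('gear approx',onz(f,u,v,.052).round(3))
        for u,v in((234,222),(282,220),(286,286),(235,288)): print('bin rim',onz(f,u,v,.045).round(3))
        for u,v in((313,178),(310,248)): print('case rim',onz(f,u,v,.05).round(3))
        cv2.imwrite('pics/topc.png',cv2.cvtColor(cv2.resize(im[150:320,90:330],None,fx=3.3,fy=3.3,interpolation=cv2.INTER_CUBIC),cv2.COLOR_RGB2BGR))
        cv2.imwrite('pics/casec.png',cv2.cvtColor(cv2.resize(im[155:265,300:450],None,fx=5,fy=5,interpolation=cv2.INTER_CUBIC),cv2.COLOR_RGB2BGR))
E
```

```text
top axes [[-0.01, -0.99, 0.15], [-1.0, 0.0, -0.02], [0.02, -0.15, -0.99]]
[0, 0, 0] [293. 446.]
[0, 0, 0.2] [298. 489.]
[0.136, 0.584, 0.256] [ -7. 426.]
[0.5, 0, 0] [291. 246.]
[0.5, 0.3, 0] [177. 246.]
gear approx [0.644 0.118 0.052]
gear approx [0.428 0.354 0.052]
gear approx [0.449 0.223 0.052]
bin rim [0.557 0.145 0.045]
bin rim [0.562 0.024 0.045]
bin rim [0.396 0.015 0.045]
bin rim [0.392 0.141 0.045]
case rim [ 0.67  -0.057  0.05 ]
case rim [ 0.49  -0.046  0.05 ]
side axes [[0.77, -0.44, 0.47], [-0.64, -0.5, 0.58], [-0.02, -0.74, -0.67]]
[0, 0, 0] [ 69. 374.]
[0, 0, 0.2] [ 30. 313.]
[0.136, 0.584, 0.256] [  1. 120.]
[0.5, 0, 0] [268. 253.]
[0.5, 0.3, 0] [199. 192.]
```

View pics/casec.png

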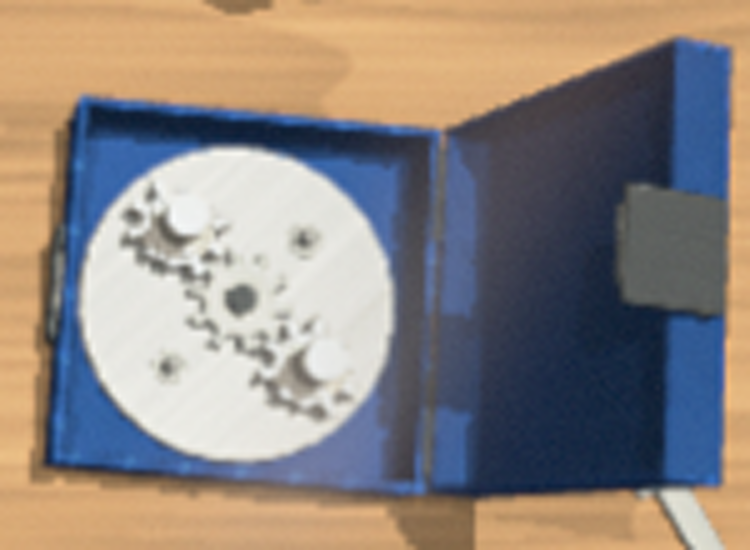

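```bash
cat >> h.py <<'E'
def white(f):
    h=cv2.cvtColor(f['frame'],cv2.COLOR_RGB2HSV);return ((h[...,1]<60)&(h[...,2]>125)).astype(np.uint8)
def blob(f,u,v,z=.018,rr=16):
    """centre (world, plane z) of the white blob near u,v from the circle fitted to its hull"""
    m=white(f).copy();k=np.zeros_like(m);cv2.circle(k,(int(u),int(v)),rr,1,-1);m*=k
    c=max(cv2.findContours(m,cv2.RETR_EXTERNAL,cv2.CHAIN_APPROX_NONE)[0],key=cv2.contourArea)
    p=np.array([onz(f,*q,z)[:2] for q in c[:,0].astype(float)])
    (cx,cy),rad=cv2.minEnclosingCircle((p*1000).astype(np.float32));return np.array([cx,cy])/1000,rad,p.mean(0)
def phase(f,c,z=.018,rs=(.021,.0225,.024,.0255)):
    """tooth angle mod 36 deg from brightness round the tooth ring, and strength"""
    g=cv2.cvtColor(f['frame'],cv2.COLOR_RGB2HSV);g=g[...,2].astype(np.float32)-1.5*g[...,1];t=np.arange(360)*np.pi/180;s=0
    for q in rs:
        uv=np.array([proj(f,[c[0]+q*np.cos(a),c[1]+q*np.sin(a),z]) for a in t],np.float32)
        s=s+(cv2.remap(g,uv[:,0],uv[:,1],cv2.INTER_CUBIC).ravel()*np.exp(-10j*t)).sum()
    return -np.angle(s)/10,abs(s)/1440
E
python3 - <<'E'
from h import *
f=grab('top')
for u,v in((245,188),(149,274),(202,265)):
    c,rad,m=blob(f,u,v);print('gear',c.round(4),rad,m.round(4),phase(f,c),phase(f,m))
for n,u,v,z in(('TL',316,174.4,.05),('BL',309.6,248,.05),('TR',388,181,.05),('BR',385,253.6,.05),('sun',348,214.6,.022),('w1',337.4,197.6,.067),('w2',365,226.4,.067),('pa',360.6,202.6,.03),('pb',333.6,228.4,.03)): print(n,onz(f,u,v,z).round(4))
# plate ellipse
h=cv2.cvtColor(f['frame'],cv2.COLOR_RGB2HSV);m=white(f);m[:,:312]=0;m[:,385:]=0;m[:170]=0;m[260:]=0
c=max(cv2.findContours(m,0,1)[0],key=cv2.contourArea);(e,ax,an)=cv2.fitEllipse(cv2.convexHull(c));print('plate',onz(f,*e,.013).round(4),ax)
E
```

```text
gear [0.6511 0.1232] 26.935678482055664 [0.6512 0.1227] (np.float64(-0.22626084093739762), np.float64(43.609132896086884)) (np.float64(-0.2283139517264511), np.float64(43.97751365446139))
gear [0.4277 0.3649] 28.098217010498047 [0.4276 0.3649] (np.float64(-0.05718165417150119), np.float64(43.60431651880582)) (np.float64(-0.05703504899391505), np.float64(43.52553071893154))
gear [0.4514 0.2308] 27.602020263671875 [0.4509 0.2314] (np.float64(0.1318322226684963), np.float64(53.76861727814479)) (np.float64(0.1316652080126576), np.float64(54.85163638938275))
TL [ 0.6795 -0.0651  0.05  ]
BL [ 0.4899 -0.0449  0.05  ]
TR [ 0.6618 -0.2524  0.05  ]
BR [ 0.4742 -0.2354  0.05  ]
sun [ 0.5783 -0.15    0.022 ]
w1 [ 0.615  -0.1159  0.067 ]
w2 [ 0.5415 -0.183   0.067 ]
pa [ 0.6087 -0.1828  0.03  ]
pb [ 0.5413 -0.1098  0.03  ]
plate [ 0.577  -0.1489  0.013 ] (62.67638397216797, 64.28990936279297)
```

View pics/topc.png

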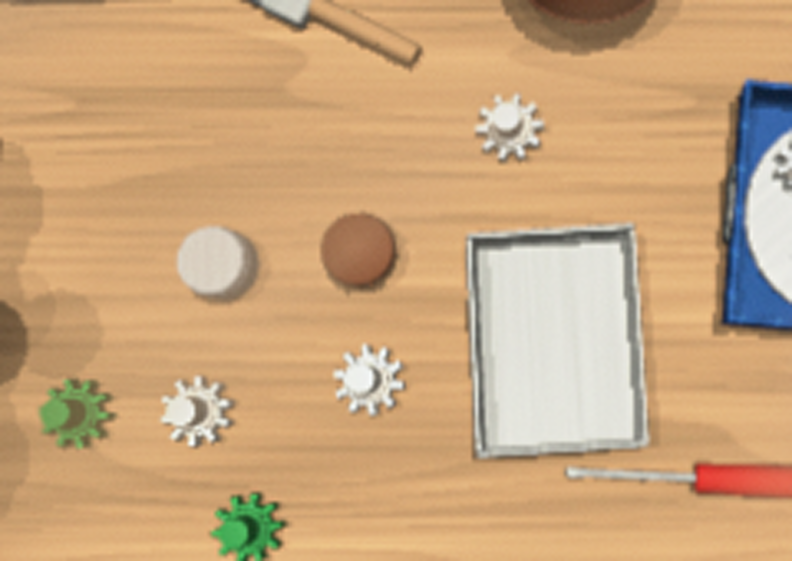

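```bash
python3 -m handwheel '{"gripper":[120,120,120,120,120,120,120,120,120,120],"xyz":[[0,0,0],[0,0,0],[-0.0217,-0.0318,0],[-0.0217,-0.0318,0],[-0.0217,-0.0318,0],[-0.0217,-0.0318,0],[-0.0217,-0.0318,0],[-0.0217,-0.0318,0],[-0.0217,-0.0318,0],[-0.0217,-0.0318,0]],"twist":[[0,0,-0.115],[0,0,-0.115],[0,0,0],[0,0,0],[0,0,0],[0,0,0],[0,0,0],[0,0,0],[0,0,0],[0,0,0]]}' 40
python3 -c "
from h import *
o=r.get_obs();print(o['eef_pos'].round(4) if hasattr(o['eef_pos'],'round') else o['eef_pos'],o['orientation'],o['opening'])"
```

```text
clock: 1.08
eef_pos: [0.3109, 0.3282, 0.2564]
orientation: [0.0, -0.0, 1.0, 0.0]
wrist_force: [1.1, 0.5, 0.3]
opening: 0.53
[0.3109 0.3282 0.2564] [ 1.37944680e-04 -3.49017670e-04  9.99999929e-01  2.96018267e-05] 0.53043767101911
```

```bash
python3 -m handwheel '{"gripper":[120,120,120,120,120,120,120],"xyz":[[-0.0217,-0.0317,0],[-0.0217,-0.0317,0],[-0.0217,-0.0317,0],[-0.0217,-0.0317,0],[-0.0217,-0.0317,0],[-0.0217,-0.0317,0],[-0.0217,-0.0317,0]],"twist":[[0,0,0],[0,0,0],[0,0,0],[0,0,0],[0,0,0],[0,0,0],[0,0,0]]}'
python3 -m handwheel '{"gripper":[120,120,120,120,120,120,120,120,120,120],"xyz":[[-0.0217,-0.0317,0],[-0.0217,-0.0317,0],[-0.0217,-0.0317,0],[-0.0217,-0.0317,0],[-0.0217,-0.0317,0],[-0.0217,-0.0317,0],[-0.0217,-0.0317,0],[0,0,0.04],[0,0,0.04],[0,0,0.04]],"twist":[[0,0,0],[0,0,0],[0,0,0],[0,0,0],[0,0,0],[0,0,0],[0,0,0],[0,0,0],[0,0,0],[0,0,0]]}'
python3 - <<'E'
from h import *
a=grab('top')['frame'][150:270,290:450];b=grab('side')['frame'][200:320,270:430]
cv2.imwrite('pics/ck.png',cv2.cvtColor(cv2.resize(np.vstack([a,b]),None,fx=2.5,fy=2.5,interpolation=cv2.INTER_CUBIC),cv2.COLOR_RGB2BGR))
E
```

```text
clock: 1.67
eef_pos: [0.463, 0.1061, 0.2564]
orientation: [0.0, 0.0, 1.0, 0.0]
wrist_force: [0.1, 1.2, 0.5]
opening: 0.528
clock: 2.5
eef_pos: [0.6152, -0.1151, 0.1355]
orientation: [0.001, 0.001, 1.0, -0.0]
wrist_force: [-0.2, 0.1, -0.2]
opening: 0.528
```

View pics/ck.png

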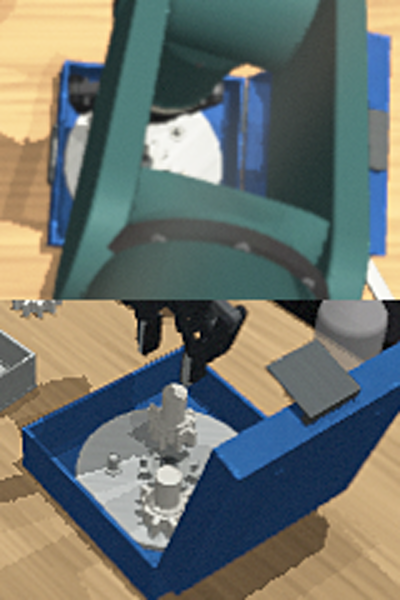

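```bash
python3 -m handwheel '{"gripper":[120,120,120,120,120],"xyz":[[0,0,0.03],[0,0,0.025],[0,0,0.01],[0,0,0.006],[0,0,0]],"twist":[[0,0,0],[0,0,0],[0,0,0],[0,0,0],[0,0,0]]}'
python3 -m handwheel '{"gripper":[200,200,200,200,200],"xyz":[[0,0,0],[0,0,0],[0,0,0],[0,0,0],[0,0,0]],"twist":[[0,0,0],[0,0,0],[0,0,0],[0,0,0],[0,0,0]]}' 30
```

```text
clock: 3.02
eef_pos: [0.6145, -0.1139, 0.0659]
orientation: [-0.0, -0.0, 1.0, -0.0]
wrist_force: [-0.2, -0.2, -0.7]
opening: 0.53
clock: 3.43
eef_pos: [0.6156, -0.1142, 0.0672]
orientation: [0.002, -0.0, 1.0, -0.0]
wrist_force: [0.8, 0.2, 7.3]
opening: 0.261
```

```bash
python3 -m handwheel '{"gripper":[200,200,200,200,200,200,200,200,200,200],"xyz":[[0,0,-0.015],[0,0,-0.03],[0,0,-0.035],[0.0163,0.0328,0],[0.0163,0.0328,0],[0.0163,0.0328,0],[0.0163,0.0328,0],[0.0163,0.0328,0],[0.0163,0.0328,0],[0,0,0]],"twist":[[0,0,0],[0,0,0],[0,0,0],[0,0,0],[0,0,0],[0,0,0],[0,0,0],[0,0,0],[0,0,0],[0,0,0]]}'
python3 -m handwheel '{"gripper":[200,200,200,200,120,120,120,120,120,120],"xyz":[[0,0,0.035],[0,0,0.03],[0,0,0.017],[0,0,0],[0,0,0],[0,0,0],[0,0,0],[0,0,-0.03],[0,0,-0.035],[0,0,-0.02]],"twist":[[0,0,0],[0,0,0],[0,0,0],[0,0,0],[0,0,0],[0,0,0],[0,0,0],[0,0,0],[0,0,0],[0,0,0]]}'
```

```text
clock: 4.27
eef_pos: [0.5117, 0.0876, 0.1453]
orientation: [-0.002, -0.002, 1.0, 0.001]
wrist_force: [-0.4, -0.3, -2.2]
opening: 0.257
clock: 5.1
eef_pos: [0.5182, 0.0828, 0.1524]
orientation: [0.002, -0.0, 1.0, 0.0]
wrist_force: [-0.7, -0.0, 0.9]
opening: 0.523
```

```bash
python3 -m handwheel '{"gripper":[120,120,120,120,120,120,120,120,120],"xyz":[[-0.0032,-0.038,0],[-0.0032,-0.038,0],[-0.0032,-0.038,0],[-0.0032,-0.038,0],[-0.0032,-0.038,0],[-0.0032,-0.038,0],[-0.0032,-0.038,0],[0,0,0],[0,0,0]],"twist":[[0,0,0],[0,0,0],[0,0,0],[0,0,0],[0,0,0],[0,0,0],[0,0,0],[0,0,0],[0,0,0]]}'
python3 -m handwheel '{"gripper":[120,120,120,120,120,200,200,200,200],"xyz":[[0,0,0.03],[0,0,0.03],[0,0,0.016],[0,0,0.009],[0,0,0],[0,0,0],[0,0,0],[0,0,0],[0,0,0]],"twist":[[0,0,0],[0,0,0],[0,0,0],[0,0,0],[0,0,0],[0,0,0],[0,0,0],[0,0,0],[0,0,0]]}'
```

```text
clock: 5.85
eef_pos: [0.5398, -0.1859, 0.1499]
orientation: [0.002, 0.002, 1.0, -0.001]
wrist_force: [0.5, 0.1, -1.0]
opening: 0.532
clock: 6.6
eef_pos: [0.5398, -0.1833, 0.0647]
orientation: [0.001, -0.0, 1.0, -0.0]
wrist_force: [-0.2, 1.8, 3.9]
opening: 0.263
```

```bash
python3 -m handwheel '{"gripper":[200,200,200,200,200,200,200,200,200,200],"xyz":[[0,0,-0.015],[0,0,-0.03],[0,0,-0.035],[0.0147,0.0376,0],[0.0147,0.0376,0],[0.0147,0.0376,0],[0.0147,0.0376,0],[0.0147,0.0376,0],[0.0147,0.0376,0],[0.0147,0.0376,0]],"twist":[[0,0,0],[0,0,0],[0,0,0],[0,0,0],[0,0,0],[0,0,0],[0,0,0],[0,0,0],[0,0,0],[0,0,0]]}'
python3 -m handwheel '{"gripper":[200,200,200,200,120,120,120,120,120,120],"xyz":[[0,0,0.035],[0,0,0.03],[0,0,0.017],[0,0,0],[0,0,0],[0,0,0],[0,0,0],[0,0,-0.03],[0,0,-0.035],[0,0,-0.02]],"twist":[[0,0,0],[0,0,0],[0,0,0],[0,0,0],[0,0,0],[0,0,0],[0,0,0],[0,0,0],[0,0,0],[0,0,0]]}'
python3 - <<'E'
from h import *
f=grab('top','t2.png');s=grab('side','s2.png')
a=f['frame'][140:320,90:400];b=s['frame'][120:320,130:440]
cv2.imwrite('pics/ck2.png',cv2.cvtColor(cv2.resize(np.vstack([a,b]),None,fx=1.55,fy=1.55,interpolation=cv2.INTER_CUBIC),cv2.COLOR_RGB2BGR))
E
```

```text
clock: 7.43
eef_pos: [0.4351, 0.0814, 0.144]
orientation: [0.001, 0.0, 1.0, -0.0]
wrist_force: [1.9, 1.1, -1.2]
opening: 0.257
clock: 8.27
eef_pos: [0.4374, 0.0798, 0.1499]
orientation: [0.002, 0.0, 1.0, 0.0]
wrist_force: [0.6, 0.6, -0.0]
opening: 0.535
```

View pics/ck2.png

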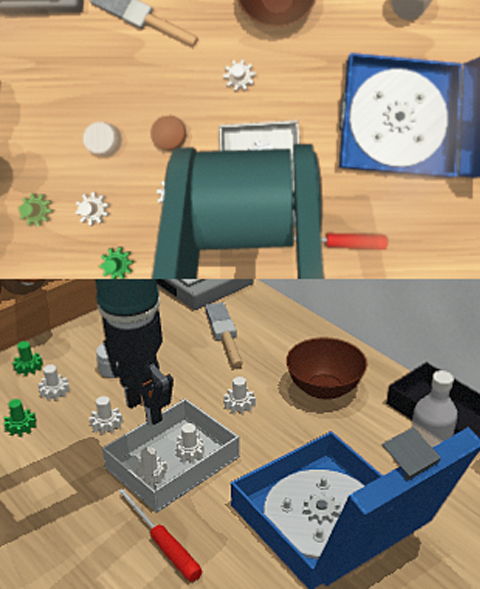

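```bash
python3 - <<'E'
from h import *
f=grab('top')
im=f['frame'][165:265,300:395]
cv2.imwrite('pics/c3.png',cv2.cvtColor(cv2.resize(im,None,fx=6,fy=6,interpolation=cv2.INTER_CUBIC),cv2.COLOR_RGB2BGR))
for u,v in((245,188),(149,274)):
    c,rad,m=blob(f,u,v);print('gear',c.round(4),rad,m.round(4),phase(f,c))
m=white(f);m[:,:312]=0;m[:,385:]=0;m[:170]=0;m[260:]=0
c=max(cv2.findContours(m,0,1)[0],key=cv2.contourArea);e=cv2.fitEllipse(cv2.convexHull(c))[0];p=onz(f,*e,.013)[:2];print('plate',p)
print('sun phase dark',(phase(f,p,.023)[0]+np.pi/10)%(np.pi/5),phase(f,p,.023))
E
```

```text
gear [0.6511 0.1232] 26.935678482055664 [0.6515 0.1227] (np.float64(-0.225909967876875), np.float64(44.81834766697986))
gear [0.4277 0.3649] 28.098217010498047 [0.4277 0.3652] (np.float64(-0.05717797260971184), np.float64(44.45109361946466))
plate [ 0.57516538 -0.15120817]
sun phase dark 0.25456934409276133 (np.float64(-0.05958992126621798), np.float64(2.29073160700909))
```

View pics/c3.png

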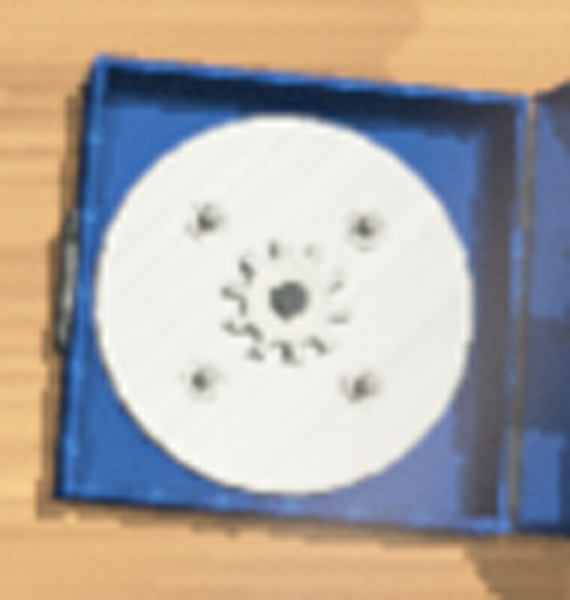

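```bash
python3 - <<'E'
from h import *
f=grab('top')
print('plate',onz(f,347.3,215.7,.013).round(4),'sun',onz(f,348.2,214.7,.023).round(4))
P=[onz(f,u,v,.03)[:2] for u,v in((334.5,201.3),(333.8,228.2),(360,229.3),(361,203))]
print(np.round(P,4),np.mean(P,0)); 
for a,b in((0,2),(1,3)): d=P[a]-P[b];print(np.linalg.norm(d),np.arctan2(d[1],d[0]))
# side view triangulated check of sun and bosses of gears
E
```

```text
plate [ 0.5768 -0.1498  0.013 ] sun [ 0.5779 -0.1504  0.023 ]
[[ 0.6124 -0.1142]
 [ 0.5418 -0.1103]
 [ 0.5385 -0.1785]
 [ 0.6077 -0.1838]] [ 0.57509327 -0.14670834]
0.09798567472765368 0.7156010629088951
0.09866552740211094 2.3017332405717106
```

```bash
python3 -m handwheel '{"gripper":[120,120,120,120,120,120,120,120,120,120],"xyz":[[-0.0034,0.0378,0],[-0.0034,0.0378,0],[-0.0034,0.0378,0],[-0.0034,0.0378,0],[0,0,0],[0,0,0.035],[0,0,0.03],[0,0,0.027],[0,0,0.01],[0,0,0]],"twist":[[0,0,0],[0,0,0],[0,0,0],[0,0,0],[0,0,0],[0,0,0],[0,0,0],[0,0,0],[0,0,0],[0,0,0]]}' 20
python3 -m handwheel '{"gripper":[120,200,200,200,200],"xyz":[[0,0,0],[0,0,0],[0,0,0],[0,0,0],[0,0,0]],"twist":[[0,0,0],[0,0,0],[0,0,0],[0,0,0],[0,0,0]]}' 20
python3 -m handwheel '{"gripper":[110,110,110,110,110,110,110,110],"xyz":[[0,0,0],[0,0,0],[0,0,0],[0,0,0],[0,0,0],[0,0,0],[0,0,0],[0,0,0]],"twist":[[0,0,0],[0,0,0],[0,0,0.12],[0,0,0.12],[0,0,0.12],[0,0,0.12],[0,0,0.12],[0,0,0.12]]}'
python3 -m handwheel '{"gripper":[110,110,110,110,110,110,110,110],"xyz":[[0,0,0],[0,0,0],[0,0,0],[0,0,0],[0,0,0],[0,0,0],[0,0,0],[0,0,0]],"twist":[[0,0,0.12],[0,0,0.12],[0,0,0.12],[0,0,0.12],[0,0,0.12],[0,0,0.12],[0,0,0.12],[0,0,0]]}'
python3 -m handwheel '{"gripper":[200,200,200,200,200],"xyz":[[0,0,0],[0,0,0],[0,0,0],[0,0,0],[0,0,0]],"twist":[[0,0,0],[0,0,0],[0,0,0],[0,0,0],[0,0,0]]}' 30
python3 - <<'E'
from h import *
o=r.get_obs();print(o['eef_pos'],o['orientation'],o['joint_positions'].round(3))
f=grab('top','t4.png')
E
```

```text
clock: 9.3
eef_pos: [0.4469, 0.23, 0.0418]
orientation: [-0.003, 0.0, 1.0, -0.001]
wrist_force: [0.1, -0.6, -0.1]
opening: 0.53
clock: 9.72
eef_pos: [0.4499, 0.2312, 0.0448]
orientation: [0.001, -0.0, 1.0, 0.0]
wrist_force: [0.3, -0.7, 0.6]
opening: 0.258
clock: 10.38
eef_pos: [0.4494, 0.2313, 0.0444]
orientation: [0.0, 0.355, 0.935, -0.0]
wrist_force: [-0.0, -1.6, 0.4]
opening: 0.569
clock: 11.05
eef_pos: [0.4494, 0.2313, 0.0444]
orientation: [0.0, 0.705, 0.709, 0.0]
wrist_force: [-1.4, -0.2, -0.7]
opening: 0.567
clock: 11.47
eef_pos: [0.4497, 0.2313, 0.0445]
orientation: [0.0, 0.703, 0.711, 0.0]
wrist_force: [0.4, -0.1, 3.7]
opening: 0.26
[0.44970612 0.23133693 0.04449915] [1.54829595e-04 7.02832835e-01 7.11354999e-01 2.16547517e-04] [ 0.339  0.524  1.914 -0.     0.703  0.327]
```

```bash
cat >> h.py <<'E'
def to(x,y,z,rz=0):
    o=r.get_obs();M=rot(o['orientation']);d=M.T@(np.array([x,y,z])-o['eef_pos'])
    print('TCP',np.round(o['eef_pos'],4),'yaw of tool y',round(np.arctan2(M[1,1],M[0,1]),4),'tilt',M[:2,2].round(4),'tool shift',d.round(4),'F',np.round(o['wrist_force'],1))
E
python3 -m handwheel '{"gripper":[200,200,200,200,200],"xyz":[[0,0,-0.02],[0,0,-0.04],[0,0,-0.04],[-0.0344,0.0094,0],[-0.0344,0.0094,0]],"twist":[[0,0,0.011],[0,0,0],[0,0,0],[0,0,0],[0,0,0]]}'
python3 -m handwheel '{"gripper":[200,200,200,200,200,200,200,200,200,200],"xyz":[[-0.0344,0.0094,0],[-0.0344,0.0094,0],[-0.0344,0.0094,0],[-0.0344,0.0094,0],[-0.0344,0.0094,0],[-0.0344,0.0094,0],[-0.0344,0.0094,0],[-0.0344,0.0094,0],[0,0,0],[0,0,0]],"twist":[[0,0,0],[0,0,0],[0,0,0],[0,0,0],[0,0,0],[0,0,0],[0,0,0],[0,0,0],[0,0,0],[0,0,0]]}'
python3 -m handwheel '{"gripper":[200,200,200,200,200],"xyz":[[0,0,0],[0,0,0],[0,0,0],[0,0,0],[0,0,0]],"twist":[[0,0,-0.0963],[0,0,-0.0963],[0,0,-0.0963],[0,0,0],[0,0,0]]}'
python3 -c "
from h import *
to(.5440,-.1127,.09)"
```

```text
clock: 11.93
eef_pos: [0.47, 0.1634, 0.1468]
orientation: [0.002, 0.705, 0.709, 0.002]
wrist_force: [0.3, -0.2, -1.7]
opening: 0.263
clock: 12.77
eef_pos: [0.5436, -0.1146, 0.1438]
orientation: [-0.0, 0.708, 0.706, -0.0]
wrist_force: [-1.1, 0.9, -1.0]
opening: 0.26
clock: 13.18
eef_pos: [0.5426, -0.1115, 0.144]
orientation: [-0.001, 0.599, 0.801, -0.0]
wrist_force: [0.5, -0.2, -1.0]
opening: 0.264
TCP [ 0.5426 -0.1115  0.144 ] yaw of tool y 0.2873 tilt [-0.0014  0.0006] tool shift [-0.0016  0.0011  0.054 ] F [ 0.5 -0.2 -1. ]
```

```bash
python3 -m handwheel '{"gripper":[200,200,200,200,200],"xyz":[[-0.0016,0.0011,0.03],[0,0,0.022],[0,0,0],[0,0,0],[0,0,0]],"twist":[[0,0,0],[0,0,0],[0,0,0],[0,0,0],[0,0,0]]}'
python3 - <<'E'
from h import *
to(.5440,-.1127,.08)
s=grab('side')
b=s['frame'][200:320,250:410]
cv2.imwrite('pics/ck5.png',cv2.cvtColor(cv2.resize(b,None,fx=4,fy=4,interpolation=cv2.INTER_CUBIC),cv2.COLOR_RGB2BGR))
E
```

```text
clock: 13.6
eef_pos: [0.5452, -0.1137, 0.093]
orientation: [0.0, 0.598, 0.801, 0.0]
wrist_force: [0.0, 0.5, -0.6]
opening: 0.262
TCP [ 0.5452 -0.1137  0.093 ] yaw of tool y 0.2881 tilt [ 0.0002 -0.0001] tool shift [ 0.0013 -0.0008  0.013 ] F [ 0.   0.5 -0.6]
```

View pics/ck5.png

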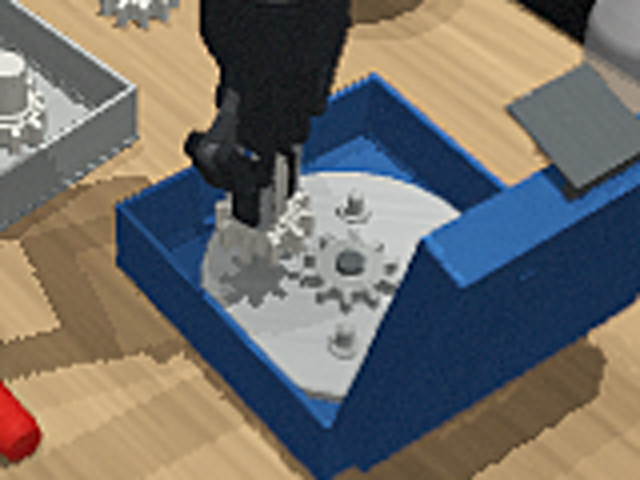

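```bash
python3 -m handwheel '{"gripper":[200,200,200,200,200],"xyz":[[0.001,-0.0006,0.008],[0,0,0.004],[0,0,0],[0,0,0],[0,0,0]],"twist":[[0,0,0],[0,0,0],[0,0,0],[0,0,0],[0,0,0]]}'
python3 -m handwheel '{"gripper":[200,200,200,200],"xyz":[[0,0,0.003],[0,0,0.003],[0,0,0],[0,0,0]],"twist":[[0,0,0],[0,0,0],[0,0,0],[0,0,0]]}'
python3 -m handwheel '{"gripper":[200,200,200],"xyz":[[0,0,0.003],[0,0,0],[0,0,0]],"twist":[[0,0,0],[0,0,0],[0,0,0]]}'
python3 -c "
from h import *
to(.5440,-.1127,.0595)"
```

```text
clock: 14.07
eef_pos: [0.5441, -0.1132, 0.0804]
orientation: [0.0, 0.598, 0.801, -0.0]
wrist_force: [0.3, -1.2, -1.4]
opening: 0.259
clock: 14.4
eef_pos: [0.5439, -0.113, 0.0741]
orientation: [-0.0, 0.598, 0.802, -0.0]
wrist_force: [0.8, 0.6, -1.1]
opening: 0.26
clock: 14.65
eef_pos: [0.5451, -0.1128, 0.0712]
orientation: [0.001, 0.598, 0.801, 0.001]
wrist_force: [3.5, 3.8, -4.3]
opening: 0.259
TCP [ 0.5451 -0.1128  0.0712] yaw of tool y 0.2883 tilt [0.0019 0.0005] tool shift [ 0.0004 -0.0011  0.0117] F [ 3.5  3.8 -4.3]
```

```bash
python3 -m handwheel '{"gripper":[200,200,200],"xyz":[[0.0005,0.001,0],[0,0,0],[0,0,0]],"twist":[[0,0,0],[0,0,0],[0,0,0]]}'
python3 -m handwheel '{"gripper":[200,200,200],"xyz":[[0,0,0.003],[0,0,0],[0,0,0]],"twist":[[0,0,0],[0,0,0],[0,0,0]]}'
python3 -m handwheel '{"gripper":[200,200,200],"xyz":[[0,0,0.002],[0,0,0],[0,0,0]],"twist":[[0,0,0],[0,0,0],[0,0,0]]}'
python3 -c "
from h import *
to(.5440,-.1127,.0595)"
```

```text
clock: 14.9
eef_pos: [0.5452, -0.1124, 0.0713]
orientation: [0.0, 0.598, 0.802, 0.0]
wrist_force: [3.0, 1.5, -2.4]
opening: 0.259
clock: 15.15
eef_pos: [0.5453, -0.1124, 0.0682]
orientation: [0.0, 0.598, 0.801, 0.0]
wrist_force: [3.7, 2.8, -4.0]
opening: 0.255
clock: 15.4
eef_pos: [0.5454, -0.1124, 0.0663]
orientation: [0.0, 0.598, 0.801, 0.0]
wrist_force: [4.7, 3.4, -3.3]
opening: 0.258
TCP [ 0.5454 -0.1124  0.0663] yaw of tool y 0.2887 tilt [ 0.0009 -0.0001] tool shift [ 0.0001 -0.0014  0.0068] F [ 4.7  3.4 -3.3]
```

```bash
python3 -m handwheel '{"gripper":[200,200,200],"xyz":[[0.0005,0.0008,0.002],[0,0,0],[0,0,0]],"twist":[[0,0,0],[0,0,0],[0,0,0]]}'
python3 -m handwheel '{"gripper":[200,200,200],"xyz":[[0,0,0.002],[0,0,0],[0,0,0]],"twist":[[0,0,0],[0,0,0],[0,0,0]]}'
python3 -m handwheel '{"gripper":[200,200,200],"xyz":[[0,0,0.002],[0,0,0],[0,0,0]],"twist":[[0,0,0],[0,0,0],[0,0,0]]}'
python3 -c "
from h import *
to(.5440,-.1127,.0595);print(r.get_obs()['wrist_torque'])"
```

```text
clock: 15.65
eef_pos: [0.5453, -0.1118, 0.0641]
orientation: [-0.0, 0.598, 0.802, -0.0]
wrist_force: [3.0, -0.2, -1.5]
opening: 0.262
clock: 15.9
eef_pos: [0.5453, -0.1118, 0.0621]
orientation: [-0.0, 0.598, 0.802, -0.0]
wrist_force: [2.1, 0.5, -2.3]
opening: 0.258
clock: 16.15
eef_pos: [0.5454, -0.1118, 0.0605]
orientation: [-0.0, 0.598, 0.802, -0.0]
wrist_force: [1.0, 1.0, 2.8]
opening: 0.258
TCP [ 0.5454 -0.1118  0.0605] yaw of tool y 0.289 tilt [-0.0002 -0.0002] tool shift [-0.0005 -0.0016  0.001 ] F [1.  1.  2.8]
[ 0.09894167 -0.04888944 -0.00709608]
```

```bash
python3 -m handwheel '{"gripper":[200,200,200],"xyz":[[0,0,0.001],[0,0,0],[0,0,0]],"twist":[[0,0,0],[0,0,0],[0,0,0]]}'
python3 -m handwheel '{"gripper":[200,200,200],"xyz":[[0,0,0.001],[0,0,0],[0,0,0]],"twist":[[0,0,0.02],[0,0,-0.02],[0,0,0]]}'
python3 -c "
from h import *
to(.5440,-.1127,.0595);print(r.get_obs()['wrist_torque'])"
```

```text
clock: 16.4
eef_pos: [0.5454, -0.1118, 0.0604]
orientation: [0.0, 0.598, 0.802, -0.0]
wrist_force: [-2.0, 0.6, 12.9]
opening: 0.259
clock: 16.65
eef_pos: [0.5455, -0.1119, 0.0603]
orientation: [0.0, 0.598, 0.802, -0.0]
wrist_force: [-4.8, 1.8, 21.6]
opening: 0.261
TCP [ 0.5455 -0.1119  0.0603] yaw of tool y 0.2899 tilt [ 0.0005 -0.0006] tool shift [-0.0003 -0.0017  0.0008] F [-4.8  1.8 21.6]
[ 0.25711266  0.68497691 -0.09117841]
```

```bash
python3 -m handwheel '{"gripper":[200,120,120,120,120,120,120,120,120],"xyz":[[0,0,-0.0015],[0,0,0],[0,0,0],[0,0,0],[0,0,-0.02],[0,0,-0.035],[0,0,-0.035],[0,0,0],[0,0,0]],"twist":[[0,0,0],[0,0,0],[0,0,0],[0,0,0],[0,0,0],[0,0,0],[0,0,0.12],[0,0,0.12],[0,0,0.05]]}'
python3 - <<'E'
from h import *
to(.6511,.1232,.15)
f=grab('top','t6.png')
for u,v in((245,188),(149,274)):
    try: c,rad,m=blob(f,u,v);print('gear',c.round(4),rad,m.round(4),phase(f,c))
    except Exception as e: print(e)
s=grab('side','s6.png')
E
```

```text
clock: 17.4
eef_pos: [0.547, -0.1123, 0.1519]
orientation: [0.002, 0.71, 0.705, 0.001]
wrist_force: [-0.1, -0.5, 0.2]
opening: 0.528
TCP [ 0.547  -0.1123  0.1519] yaw of tool y -0.0072 tilt [ 0.004  -0.0016] tool shift [0.2362 0.1024 0.002 ] F [-0.1 -0.5  0.2]
gear [0.6516 0.1228] 27.484403610229492 [0.6518 0.1227] (np.float64(-0.22800010204083235), np.float64(46.640951271843235))
gear [0.4277 0.3649] 28.098217010498047 [0.4276 0.365 ] (np.float64(-0.05724725035058732), np.float64(43.39345374326365))
```

```bash
python3 -m handwheel '{"gripper":[120,120,120,120,120,120,120,120,120],"xyz":[[0.0336,0.0149,0],[0.0336,0.0149,0],[0.0336,0.0149,0],[0.0336,0.0149,0],[0.0336,0.0149,0],[0.0336,0.0149,0],[0.0336,0.0149,0],[0,0,0],[0,0,0]],"twist":[[0,0,0],[0,0,0],[0,0,0],[0,0,0],[0,0,0],[0,0,0],[0,0,0],[0,0,0],[0,0,0]]}'
python3 -c "
from h import *
to(.6513,.1229,.046)"
```

```text
clock: 18.25
eef_pos: [0.6499, 0.1252, 0.1484]
orientation: [-0.0, 0.706, 0.709, -0.001]
wrist_force: [0.4, -0.5, -0.7]
opening: 0.531
TCP [0.6499 0.1252 0.1484] yaw of tool y 0.0039 tilt [-0.0016 -0.0004] tool shift [-0.0022  0.0015  0.1024] F [ 0.4 -0.5 -0.7]
```

```bash
python3 -m handwheel '{"gripper":[120,120,120,120,120,120,200,200,200,200],"xyz":[[-0.001,0.0012,0.035],[0,0,0.035],[0,0,0.022],[0,0,0.01],[0,0,0],[0,0,0],[0,0,0],[0,0,0],[0,0,0],[0,0,0]],"twist":[[0,0,0],[0,0,0],[0,0,0],[0,0,0],[0,0,0],[0,0,0],[0,0,0],[0,0,0],[0,0,0],[0,0,0]]}' 20
python3 -m handwheel '{"gripper":[110,110,110,110,110,110,110,110],"xyz":[[0,0,0],[0,0,0],[0,0,0],[0,0,0],[0,0,0],[0,0,0],[0,0,0],[0,0,0]],"twist":[[0,0,0],[0,0,0],[0,0,-0.12],[0,0,-0.12],[0,0,-0.12],[0,0,-0.12],[0,0,-0.12],[0,0,-0.12]]}'
python3 -m handwheel '{"gripper":[110,110,110,110,110,110,110,110,110],"xyz":[[0,0,0],[0,0,0],[0,0,0],[0,0,0],[0,0,0],[0,0,0],[0,0,0],[0,0,0],[0,0,0]],"twist":[[0,0,-0.12],[0,0,-0.12],[0,0,-0.12],[0,0,-0.12],[0,0,-0.12],[0,0,-0.12],[0,0,-0.12],[0,0,-0.011],[0,0,0]]}'
python3 -m handwheel '{"gripper":[200,200,200,200,200,200],"xyz":[[0,0,0],[0,0,0],[0,0,0],[0,0,0],[0,0,0],[0,0,0]],"twist":[[0,0,0],[0,0,0],[0,0,0],[0,0,0],[0,0,0],[0,0,0]]}' 30
python3 -c "
from h import *
to(.6160,-.1153,.1449)"
```

```text
clock: 19.08
eef_pos: [0.6527, 0.1222, 0.0498]
orientation: [0.001, 0.707, 0.707, 0.001]
wrist_force: [0.3, -1.8, 6.7]
opening: 0.255
clock: 19.75
eef_pos: [0.6509, 0.1225, 0.0476]
orientation: [-0.0, 0.41, 0.912, -0.0]
wrist_force: [0.0, 0.1, -0.3]
opening: 0.565
clock: 20.5
eef_pos: [0.651, 0.1225, 0.0476]
orientation: [-0.0, 0.002, 1.0, -0.0]
wrist_force: [-0.5, 0.6, -0.6]
opening: 0.568
clock: 21.0
eef_pos: [0.6514, 0.1224, 0.0479]
orientation: [0.0, 0.001, 1.0, -0.0]
wrist_force: [-0.1, -0.0, 1.4]
opening: 0.262
TCP [0.6514 0.1224 0.0479] yaw of tool y 1.5695 tilt [ 0.0001 -0.    ] tool shift [ 0.035  -0.2377 -0.097 ] F [-0.1 -0.   1.4]
```

```bash
python3 -m handwheel '{"gripper":[200,200,200,200,200,200,200,200,200,200],"xyz":[[0,0,-0.02],[0,0,-0.04],[0,0,-0.04],[0.0051,-0.034,0],[0.0051,-0.034,0],[0.0051,-0.034,0],[0.0051,-0.034,0],[0.0051,-0.034,0],[0.0051,-0.034,0],[0.0051,-0.034,0]],"twist":[[0,0,0],[0,0,0],[0,0,0],[0,0,0],[0,0,0],[0,0,0],[0,0,0],[0,0,0],[0,0,0],[0,0,0]]}'
python3 -m handwheel '{"gripper":[200,200,200,200,200,200],"xyz":[[0,0,0],[0,0,0.03],[0,0,0.03],[0,0,0],[0,0,0],[0,0,0]],"twist":[[0,0,-0.02],[0,0,0],[0,0,0],[0,0,0],[0,0,0],[0,0,0]]}'
python3 -c "
from h import *
to(.6160,-.1153,.0638)"
```

```text
clock: 21.83
eef_pos: [0.6146, -0.1171, 0.1476]
orientation: [-0.0, 0.0, 1.0, -0.0]
wrist_force: [0.1, -0.8, 0.3]
opening: 0.256
clock: 22.33
eef_pos: [0.6159, -0.1154, 0.0886]
orientation: [0.0, -0.01, 1.0, -0.0]
wrist_force: [-0.6, -0.5, -1.3]
opening: 0.259
TCP [ 0.6159 -0.1154  0.0886] yaw of tool y 1.5903 tilt [ 0.0004 -0.0002] tool shift [-0.0001  0.0001  0.0248] F [-0.6 -0.5 -1.3]
```

Positioned; lower in steps, watching the force.

```bash
python3 -m handwheel '{"gripper":[200,200,200,200],"xyz":[[0,0,0.006],[0,0,0.004],[0,0,0],[0,0,0]],"twist":[[0,0,0],[0,0,0],[0,0,0],[0,0,0]]}'
python3 -m handwheel '{"gripper":[200,200,200],"xyz":[[0,0,0.003],[0,0,0],[0,0,0]],"twist":[[0,0,0],[0,0,0],[0,0,0]]}'
python3 -m handwheel '{"gripper":[200,200,200],"xyz":[[0,0,0.002],[0,0,0],[0,0,0]],"twist":[[0,0,0],[0,0,0],[0,0,0]]}'
```

```text
clock: 22.67
eef_pos: [0.6155, -0.1155, 0.0782]
orientation: [0.0, -0.01, 1.0, -0.0]
wrist_force: [0.2, 0.3, -0.9]
opening: 0.261
clock: 22.92
eef_pos: [0.6153, -0.1156, 0.0748]
orientation: [-0.0, -0.01, 1.0, -0.0]
wrist_force: [-0.6, 0.3, -0.9]
opening: 0.259
clock: 23.17
eef_pos: [0.6153, -0.1156, 0.0727]
orientation: [-0.0, -0.01, 1.0, -0.0]
wrist_force: [0.7, -0.2, -0.7]
opening: 0.258
```

```bash
python3 -m handwheel '{"gripper":[200,200,200],"xyz":[[0,0,0.002],[0,0,0],[0,0,0]],"twist":[[0,0,0],[0,0,0],[0,0,0]]}'
python3 -m handwheel '{"gripper":[200,200,200],"xyz":[[0,0,0.0015],[0,0,0],[0,0,0]],"twist":[[0,0,0],[0,0,0],[0,0,0]]}'
python3 -m handwheel '{"gripper":[200,200,200],"xyz":[[0,0,0.0015],[0,0,0],[0,0,0]],"twist":[[0,0,0],[0,0,0],[0,0,0]]}'
```

```text
clock: 23.42
eef_pos: [0.6152, -0.1156, 0.0706]
orientation: [-0.0, -0.01, 1.0, 0.0]
wrist_force: [-0.6, 0.5, -1.4]
opening: 0.261
clock: 23.67
eef_pos: [0.6153, -0.1156, 0.0692]
orientation: [-0.0, -0.01, 1.0, -0.0]
wrist_force: [-0.0, -0.3, -1.1]
opening: 0.26
clock: 23.92
eef_pos: [0.6153, -0.1156, 0.0677]
orientation: [-0.0, -0.01, 1.0, -0.0]
wrist_force: [-0.8, -0.1, -0.6]
opening: 0.261
```

Past the blocked height with no force, so it is meshed. Continue home.

```bash
python3 -m handwheel '{"gripper":[200,200,200,200],"xyz":[[0,0,0.0015],[0,0,0.0015],[0,0,0],[0,0,0]],"twist":[[0,0,0],[0,0,0],[0,0,0],[0,0,0]]}'
python3 -m handwheel '{"gripper":[200,200,200],"xyz":[[0,0,0.001],[0,0,0],[0,0,0]],"twist":[[0,0,0],[0,0,0],[0,0,0]]}'
python3 -m handwheel '{"gripper":[200,200,200],"xyz":[[0,0,0.001],[0,0,0],[0,0,0]],"twist":[[0,0,0],[0,0,0],[0,0,0]]}'
```

```text
clock: 24.25
eef_pos: [0.6152, -0.1156, 0.0646]
orientation: [-0.0, -0.01, 1.0, 0.0]
wrist_force: [-0.5, 0.1, -0.8]
opening: 0.259
clock: 24.5
eef_pos: [0.6155, -0.1156, 0.0639]
orientation: [0.0, -0.01, 1.0, -0.0]
wrist_force: [0.8, -0.6, -1.2]
opening: 0.257
clock: 24.75
eef_pos: [0.6156, -0.1157, 0.0638]
orientation: [0.0, -0.01, 1.0, -0.0]
wrist_force: [-2.4, 1.0, 7.3]
opening: 0.259
```

```bash
python3 -m handwheel '{"gripper":[200,120,120,120,120,120,120,120],"xyz":[[0,0,-0.001],[0,0,0],[0,0,0],[0,0,0],[0,0,-0.02],[0,0,-0.035],[0,0,-0.035],[0,0,0]],"twist":[[0,0,0],[0,0,0],[0,0,0],[0,0,0],[0,0,0],[0,0,0],[0,0,0.02],[0,0,0]]}'
python3 -m handwheel '{"gripper":[120,120,120,120,120,120,120],"xyz":[[0.0145,0.037,0],[0.0145,0.037,0],[0.0145,0.037,0],[0.0145,0.037,0],[0.0145,0.037,0],[0.0145,0.037,0],[0.0145,0.037,0]],"twist":[[0,0,0],[0,0,0],[0,0,0],[0,0,0],[0,0,0],[0,0,0],[0,0,0]]}'
python3 - <<'E'
from h import *
to(.4277,.3649,.15)
f=grab('top','t7.png')
for u,v in((149,274),):
    try: c,rad,m=blob(f,u,v);print('gear',c.round(4),rad,m.round(4),phase(f,c))
    except Exception as e: print(e)
s=grab('side','s7.png')
a=f['frame'][140:320,90:400];b=s['frame'][120:320,130:440]
cv2.imwrite('pics/ck7.png',cv2.cvtColor(cv2.resize(np.vstack([a,b]),None,fx=1.55,fy=1.55,interpolation=cv2.INTER_CUBIC),cv2.COLOR_RGB2BGR))
E
```

```text
clock: 25.42
eef_pos: [0.6196, -0.1168, 0.1604]
orientation: [0.005, 0.001, 1.0, -0.002]
wrist_force: [1.0, -0.3, 0.7]
opening: 0.531
clock: 26.0
eef_pos: [0.5132, 0.145, 0.1538]
orientation: [0.0, 0.001, 1.0, 0.0]
wrist_force: [0.5, 0.2, 0.2]
opening: 0.525
TCP [0.5132 0.145  0.1538] yaw of tool y 1.5695 tilt [0.0004 0.    ] tool shift [0.0858 0.2198 0.0037] F [0.5 0.2 0.2]
gear [0.4214 0.3982] 3.808626413345337 [0.4214 0.3982] (np.float64(-0.31145759563641506), np.float64(0.8557306194274266))
```

View pics/ck7.png

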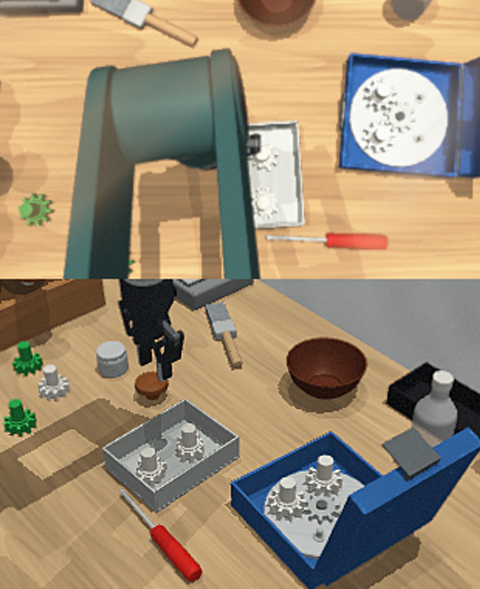

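```bash
python3 -m handwheel '{"gripper":[120,120,120,120,120,120,120,120,120],"xyz":[[0.0143,0.0367,0],[0.0143,0.0367,0],[0.0143,0.0367,0],[0.0143,0.0367,0],[0.0143,0.0367,0],[0.0143,0.0367,0],[0,0,0],[0,0,0],[0,0,0]],"twist":[[0,0,0],[0,0,0],[0,0,0],[0,0,0],[0,0,0],[0,0,0],[0,0,0],[0,0,0],[0,0,0]]}'
python3 - <<'E'
from h import *
to(.4277,.3649,.047)
s=grab('side')
cv2.imwrite('pics/ck8.png',cv2.cvtColor(cv2.resize(s['frame'][130:240,110:260],None,fx=4,fy=4,interpolation=cv2.INTER_CUBIC),cv2.COLOR_RGB2BGR))
E
```

```text
clock: 26.85
eef_pos: [0.4288, 0.3631, 0.1535]
orientation: [0.0, 0.0, 1.0, -0.0]
wrist_force: [0.2, -0.2, 1.1]
opening: 0.524
TCP [0.4288 0.3631 0.1535] yaw of tool y 1.5708 tilt [ 0.     -0.0009] tool shift [0.0011 0.0019 0.1065] F [ 0.2 -0.2  1.1]
```

View pics/ck8.png

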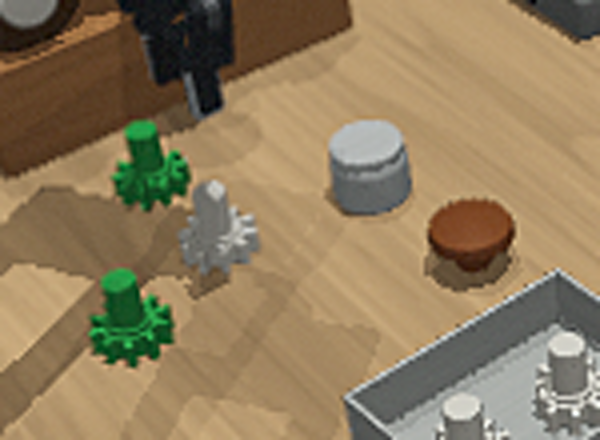

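```bash
python3 -m handwheel '{"gripper":[120,120,120,120,120,120,200,200,200,200],"xyz":[[0.0008,0.0013,0.035],[0,0,0.035],[0,0,0.025],[0,0,0.011],[0,0,0],[0,0,0],[0,0,0],[0,0,0],[0,0,0],[0,0,0]],"twist":[[0,0,0],[0,0,0],[0,0,0],[0,0,0],[0,0,0],[0,0,0],[0,0,0],[0,0,0],[0,0,0],[0,0,0]]}' 20
python3 -m handwheel '{"gripper":[110,110,110,110,110,110,110,110],"xyz":[[0,0,0],[0,0,0],[0,0,0],[0,0,0],[0,0,0],[0,0,0],[0,0,0],[0,0,0]],"twist":[[0,0,0],[0,0,0],[0,0,0.12],[0,0,0.12],[0,0,0.12],[0,0,0.12],[0,0,0.12],[0,0,0.12]]}'
python3 -m handwheel '{"gripper":[110,110,110,110,110,110,110,110,110],"xyz":[[0,0,0],[0,0,0],[0,0,0],[0,0,0],[0,0,0],[0,0,0],[0,0,0],[0,0,0],[0,0,0]],"twist":[[0,0,0.12],[0,0,0.12],[0,0,0.12],[0,0,0.12],[0,0,0.12],[0,0,0.12],[0,0,0.12],[0,0,0.011],[0,0,0]]}'
python3 -m handwheel '{"gripper":[200,200,200,200,200,200],"xyz":[[0,0,0],[0,0,0],[0,0,0],[0,0,0],[0,0,0],[0,0,0]],"twist":[[0,0,0],[0,0,0],[0,0,0],[0,0,0],[0,0,0],[0,0,0]]}' 30
python3 -c "
from h import *
to(.5418,-.1823,.1449)"
```

```text
clock: 27.73
eef_pos: [0.4291, 0.3656, 0.0495]
orientation: [0.002, 0.0, 1.0, 0.001]
wrist_force: [1.2, -2.3, 7.7]
opening: 0.26
clock: 28.4
eef_pos: [0.4274, 0.3652, 0.0478]
orientation: [-0.0, 0.355, 0.935, -0.0]
wrist_force: [-0.3, -0.0, 0.4]
opening: 0.569
clock: 29.15
eef_pos: [0.4275, 0.3651, 0.0478]
orientation: [-0.0, 0.706, 0.708, -0.0]
wrist_force: [-0.2, 0.7, -0.9]
opening: 0.569
clock: 29.65
eef_pos: [0.4277, 0.3651, 0.0479]
orientation: [-0.0, 0.707, 0.707, -0.0]
wrist_force: [-0.3, -0.8, 3.5]
opening: 0.254
TCP [0.4277 0.3651 0.0479] yaw of tool y -0.0006 tilt [-0. -0.] tool shift [-0.5473  0.1145 -0.097 ] F [-0.3 -0.8  3.5]
```

```bash
python3 -m handwheel '{"gripper":[200,200,200,200,200,200,200,200,200,200],"xyz":[[0,0,-0.02],[0,0,-0.04],[0,0,-0.04],[-0.0391,0.0081,0],[-0.0391,0.0081,0],[-0.0391,0.0081,0],[-0.0391,0.0081,0],[-0.0391,0.0081,0],[-0.0391,0.0081,0],[-0.0391,0.0081,0]],"twist":[[0,0,0],[0,0,0],[0,0,0],[0,0,0],[0,0,0],[0,0,0],[0,0,0],[0,0,0],[0,0,0],[0,0,0]]}'
python3 -m handwheel '{"gripper":[200,200,200,200,200,200,200,200,200,200],"xyz":[[-0.0391,0.0081,0],[-0.0391,0.0081,0],[-0.0391,0.0081,0],[-0.0391,0.0081,0],[-0.0391,0.0081,0],[-0.0391,0.0081,0],[-0.0391,0.0081,0],[0,0,0],[0,0,0],[0,0,0]],"twist":[[0,0,0],[0,0,0],[0,0,0],[0,0,0],[0,0,0],[0,0,0],[0,0,0],[0,0,0.075],[0,0,0.075],[0,0,0]]}'
python3 -m handwheel '{"gripper":[200,200,200,200,200,200],"xyz":[[0,0,0],[0,0,0.03],[0,0,0.03],[0,0,0],[0,0,0],[0,0,0]],"twist":[[0,0,0],[0,0,0],[0,0,0],[0,0,0],[0,0,0],[0,0,0]]}'
python3 -c "
from h import *
to(.5415,-.1825,.0638)"
```

```text
clock: 30.48
eef_pos: [0.4839, 0.0894, 0.1476]
orientation: [-0.0, 0.707, 0.707, -0.0]
wrist_force: [0.9, 0.2, -1.9]
opening: 0.258
clock: 31.32
eef_pos: [0.5401, -0.1834, 0.1473]
orientation: [-0.0, 0.76, 0.65, -0.0]
wrist_force: [-0.2, 0.7, -0.9]
opening: 0.257
clock: 31.82
eef_pos: [0.5409, -0.1822, 0.0887]
orientation: [0.0, 0.758, 0.652, 0.0]
wrist_force: [-0.3, 0.3, -0.9]
opening: 0.255
TCP [ 0.5409 -0.1822  0.0887] yaw of tool y -0.1494 tilt [ 0.0003 -0.0003] tool shift [-0.0002  0.0006  0.0249] F [-0.3  0.3 -0.9]
```

```bash
python3 -m handwheel '{"gripper":[200,200,200,200],"xyz":[[-0.0002,0.0006,0.006],[0,0,0.004],[0,0,0],[0,0,0]],"twist":[[0,0,0],[0,0,0],[0,0,0],[0,0,0]]}'
python3 -m handwheel '{"gripper":[200,200,200],"xyz":[[0,0,0.003],[0,0,0],[0,0,0]],"twist":[[0,0,0],[0,0,0],[0,0,0]]}'
python3 -m handwheel '{"gripper":[200,200,200],"xyz":[[0,0,0.002],[0,0,0],[0,0,0]],"twist":[[0,0,0],[0,0,0],[0,0,0]]}'
```

```text
clock: 32.15
eef_pos: [0.5412, -0.1828, 0.0782]
orientation: [0.0, 0.758, 0.652, 0.0]
wrist_force: [-0.1, 0.1, -0.9]
opening: 0.26
clock: 32.4
eef_pos: [0.5413, -0.1829, 0.0749]
orientation: [0.0, 0.758, 0.652, 0.0]
wrist_force: [1.0, 0.5, -1.5]
opening: 0.258
clock: 32.65
eef_pos: [0.5414, -0.1828, 0.0728]
orientation: [0.0, 0.758, 0.652, 0.0]
wrist_force: [1.1, 0.1, -2.8]
opening: 0.261
```

```bash
python3 -m handwheel '{"gripper":[200,200,200],"xyz":[[0,0,0.0015],[0,0,0],[0,0,0]],"twist":[[0,0,0],[0,0,0],[0,0,0]]}'
python3 -m handwheel '{"gripper":[200,200,200],"xyz":[[0,0,0.001],[0,0,0],[0,0,0]],"twist":[[0,0,0],[0,0,0],[0,0,0]]}'
```

```text
clock: 32.9
eef_pos: [0.5414, -0.1828, 0.0713]
orientation: [0.0, 0.758, 0.652, 0.0]
wrist_force: [2.4, -0.1, -2.1]
opening: 0.259
clock: 33.15
eef_pos: [0.5414, -0.1828, 0.0704]
orientation: [0.0, 0.758, 0.652, 0.0]
wrist_force: [2.8, 0.1, -1.6]
opening: 0.257
```

```bash
python3 -m handwheel '{"gripper":[200,200,200,200],"xyz":[[0,0.0006,0.0015],[0,0,0.0015],[0,0,0],[0,0,0]],"twist":[[0,0,0],[0,0,0],[0,0,0],[0,0,0]]}'
python3 -m handwheel '{"gripper":[200,200,200,200],"xyz":[[0,0,0.0015],[0,0,0.0015],[0,0,0],[0,0,0]],"twist":[[0,0,0],[0,0,0],[0,0,0],[0,0,0]]}'
python3 -m handwheel '{"gripper":[200,200,200],"xyz":[[0,0,0.001],[0,0,0],[0,0,0]],"twist":[[0,0,0],[0,0,0],[0,0,0]]}'
python3 -m handwheel '{"gripper":[200,200,200],"xyz":[[0,0,0.0005],[0,0,0],[0,0,0]],"twist":[[0,0,0],[0,0,0],[0,0,0]]}'
```

```text
clock: 33.48
eef_pos: [0.5415, -0.1828, 0.0671]
orientation: [-0.0, 0.758, 0.652, -0.0]
wrist_force: [1.9, 0.1, -2.8]
opening: 0.255
clock: 33.82
eef_pos: [0.5415, -0.1828, 0.0641]
orientation: [-0.0, 0.758, 0.652, -0.0]
wrist_force: [1.6, 0.2, -2.5]
opening: 0.259
clock: 34.07
eef_pos: [0.5416, -0.1828, 0.0639]
orientation: [0.0, 0.758, 0.652, -0.0]
wrist_force: [-0.6, 1.4, 4.7]
opening: 0.262
clock: 34.32
eef_pos: [0.5416, -0.1829, 0.0638]
orientation: [0.0, 0.758, 0.652, -0.0]
wrist_force: [-0.5, 2.5, 10.2]
opening: 0.259
```

```bash
python3 -m handwheel '{"gripper":[200,120,120,120,120,120,120,120,120,120],"xyz":[[0,0,-0.001],[0,0,0],[0,0,0],[0,0,0],[0,0,-0.02],[0,0,-0.035],[0.03,0,-0.02],[0.04,0,0],[0.04,0,0],[0.04,0,0]],"twist":[[0,0,0],[0,0,0],[0,0,0],[0,0,0],[0,0,0],[0,0,0],[0,0,0],[0,0,0],[0,0,0],[0,0,0]]}'
python3 -m handwheel '{"gripper":[120,120,120,120],"xyz":[[0.04,0,-0.03],[0.04,0,-0.03],[0.03,0,-0.03],[0,0,0]],"twist":[[0,0,0],[0,0,0],[0,0,0],[0,0,0]]}'
python3 - <<'E'
from h import *
to(.554,-.38,.32)
f=grab('top','t9.png');s=grab('side','s9.png')
a=cv2.resize(f['frame'][150:280,300:470],None,fx=3.2,fy=3.2,interpolation=cv2.INTER_CUBIC)[:,:544]
b=cv2.resize(s['frame'][180:320,240:440],None,fx=2.72,fy=2.72,interpolation=cv2.INTER_CUBIC)
cv2.imwrite('pics/ck9.png',cv2.cvtColor(np.vstack([a,b])[:,:],cv2.COLOR_RGB2BGR))
E
```

```text
clock: 35.15
eef_pos: [0.5643, -0.0334, 0.1393]
orientation: [0.0, 0.759, 0.651, 0.0]
wrist_force: [0.4, 0.1, -0.4]
opening: 0.529
clock: 35.48
eef_pos: [0.5823, 0.0655, 0.2237]
orientation: [0.002, 0.757, 0.653, 0.004]
wrist_force: [1.3, 0.2, 0.4]
opening: 0.529
TCP [0.5823 0.0655 0.2237] yaw of tool y -0.1473 tilt [0.0094 0.0023] tool shift [-0.4445  0.0383 -0.0976] F [1.3 0.2 0.4]
```

View pics/ck9.png

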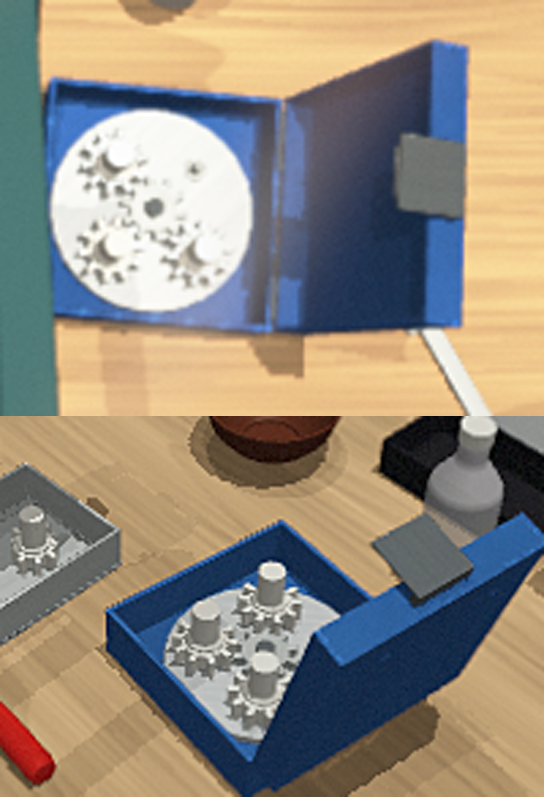

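```bash
cat >> h.py <<'E'
C=np.array([.5772,-.1496]);W=-.1
def cw(x,y,z): return np.r_[C+np.array([[np.cos(W),-np.sin(W)],[np.sin(W),np.cos(W)]])@[x,y],z]
def lp(th,s,off=.03,x=0): return cw(x,-.095+s*np.cos(th)-off*np.sin(th),.05+s*np.sin(th)+off*np.cos(th))
E
python3 - <<'E'
from h import *
f=grab('top');s=grab('side')
# side crop: outer corners of the free end: near corner (318,640)->, far top
for th in np.arange(1.7,2.06,.05): print(round(th,2),'top out',proj(f,lp(th,.19)).round(1),'in',proj(f,lp(th,.19,0)).round(1),'side outer -x,+x',proj(s,lp(th,.19,.03,-.095)).round(1),proj(s,lp(th,.19,.03,.095)).round(1))
to(*cw(0,-.24,.31))
for y in(-.24,-.2,-.15): print(cw(0,y,.21).round(4))
E
```

```text
1.7 top out [437.2 206.5] in [424.1 204.9] side outer -x,+x [355.2 261.2] [433.1 216.9]
1.75 top out [440.9 207.2] in [428.2 205.4] side outer -x,+x [358.6 265.7] [436.5 220.8]
1.8 top out [444.3 207.9] in [432.2 206. ] side outer -x,+x [362.  270.4] [439.8 224.9]
1.85 top out [447.6 208.6] in [436.  206.6] side outer -x,+x [365.3 275.2] [443.  229.1]
1.9 top out [450.6 209.3] in [439.6 207.2] side outer -x,+x [368.5 280.1] [446.  233.4]
1.95 top out [453.4 210. ] in [443.  207.9] side outer -x,+x [371.6 285.1] [449.  237.9]
2.0 top out [456.  210.7] in [446.3 208.6] side outer -x,+x [374.5 290.3] [451.7 242.5]
2.05 top out [458.3 211.5] in [449.3 209.3] side outer -x,+x [377.4 295.4] [454.4 247.1]
TCP [0.5777 0.0599 0.2172] yaw of tool y -0.1511 tilt [-0.0022 -0.0006] tool shift [-0.447   0.0431 -0.0925] F [-0.8 -0.5 -0.1]
[ 0.5532 -0.3884  0.21  ]
[ 0.5572 -0.3486  0.21  ]
[ 0.5622 -0.2989  0.21  ]
```

```bash
python3 -m handwheel '{"gripper":[255,255,255,255,255,255,255],"xyz":[[0,0,-0.031],[0,0,-0.031],[0,0,-0.031],[-0.0374,0.0017,0],[-0.0374,0.0017,0],[-0.0374,0.0017,0],[-0.0374,0.0017,0]],"twist":[[0,0,-0.051],[0,0,0],[0,0,0],[0,0,0],[0,0,0],[0,0,0],[0,0,0]]}'
python3 -m handwheel '{"gripper":[255,255,255,255,255,255,255,255,255,255],"xyz":[[-0.0374,0.0017,0],[-0.0374,0.0017,0],[-0.0374,0.0017,0],[-0.0374,0.0017,0],[-0.0374,0.0017,0],[-0.0374,0.0017,0],[-0.0374,0.0017,0],[-0.0374,0.0017,0],[0,0,0],[0,0,0]],"twist":[[0,0,0],[0,0,0],[0,0,0],[0,0,0],[0,0,0],[0,0,0],[0,0,0],[0,0,0],[0,0,0],[0,0,0]]}'
python3 - <<'E'
from h import *
to(*cw(0,-.24,.21))
E
```

```text
clock: 36.27
eef_pos: [0.5689, -0.0917, 0.3097]
orientation: [-0.001, 0.742, 0.67, -0.001]
wrist_force: [0.6, -0.3, -0.4]
opening: -0.007
clock: 37.1
eef_pos: [0.5518, -0.3911, 0.3087]
orientation: [-0.002, 0.743, 0.669, -0.0]
wrist_force: [-0.2, 1.0, 0.1]
opening: 0.001
TCP [ 0.5518 -0.3911  0.3087] yaw of tool y -0.1054 tilt [-0.0032  0.0021] tool shift [0.0027 0.0015 0.0987] F [-0.2  1.   0.1]
```

```bash
python3 -m handwheel '{"gripper":[255,255,255,255,255,255,255,255,255],"xyz":[[0,0,0.035],[0,0,0.035],[0,0,0.026],[0,0,0],[0.02,0,0],[0.018,0,0],[0.015,0,0],[0.015,0,0],[0.015,0,0]],"twist":[[0,0,0],[0,0,0],[0,0,0],[0,0,0],[0,0,0],[0,0,0],[0,0,0],[0,0,0],[0,0,0]]}'
python3 - <<'E'
from h import *
to(*cw(0,-.017,.21))
s=grab('side')
cv2.imwrite('pics/ck10.png',cv2.cvtColor(cv2.resize(s['frame'][130:350,230:530],None,fx=2,fy=2),cv2.COLOR_RGB2BGR))
E
```

```text
clock: 37.85
eef_pos: [0.5636, -0.3076, 0.2204]
orientation: [0.005, 0.741, 0.671, -0.002]
wrist_force: [-13.4, -13.8, 36.7]
opening: -0.0
TCP [ 0.5636 -0.3076  0.2204] yaw of tool y -0.0984 tilt [ 0.0037 -0.0098] tool shift [ 0.1417 -0.002   0.009 ] F [-13.4 -13.8  36.7]
```

View pics/ck10.png

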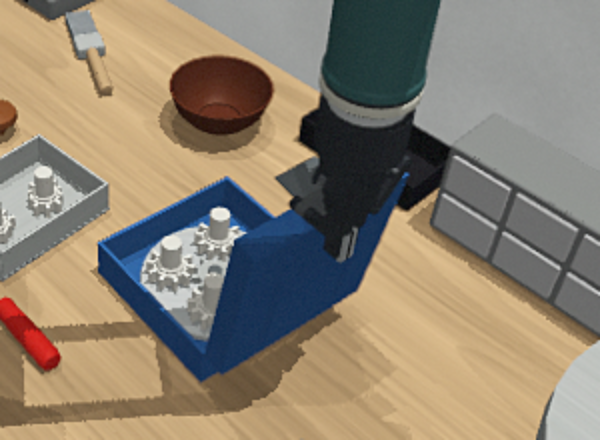

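```bash
python3 -m handwheel '{"gripper":[255,255,255,255],"xyz":[[-0.012,0,-0.02],[-0.005,0,-0.012],[0,0,0],[0,0,0]],"twist":[[0,0,0],[0,0,0],[0,0,0],[0,0,0]]}'
python3 - <<'E'
from h import *
to(*cw(0,-.11,.243))
f=grab('top');s=grab('side')
cv2.imwrite('pics/ck11.png',cv2.cvtColor(cv2.resize(s['frame'][150:340,270:450],None,fx=3,fy=3),cv2.COLOR_RGB2BGR))
E
```

```text
clock: 38.23
eef_pos: [0.5615, -0.3216, 0.2488]
orientation: [0.001, 0.741, 0.671, 0.0]
wrist_force: [0.2, 0.5, -0.5]
opening: -0.0
TCP [ 0.5615 -0.3216  0.2488] yaw of tool y -0.0996 tilt [ 0.0025 -0.0014] tool shift [ 0.0628 -0.0016  0.0058] F [ 0.2  0.5 -0.5]
```

View pics/ck11.png

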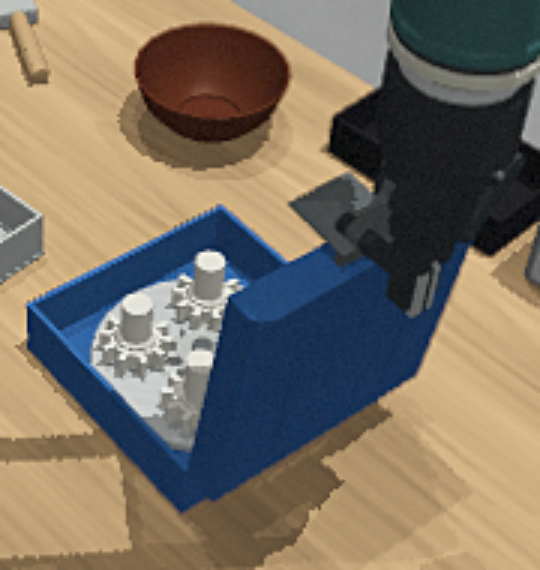

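```bash
python3 -m handwheel '{"gripper":[255,255,255],"xyz":[[0.008,0,-0.002],[0.008,0,0],[0.008,0,0]],"twist":[[0,0,0],[0,0,0],[0,0,0]]}'
python3 -m handwheel '{"gripper":[255,255],"xyz":[[0.008,0,0],[0.008,0,0]],"twist":[[0,0,0],[0,0,0]]}'
python3 -c "
from h import *
to(*cw(0,-.11,.25))"
```

```text
clock: 38.58
eef_pos: [0.5631, -0.2981, 0.2491]
orientation: [0.0, 0.742, 0.671, -0.001]
wrist_force: [-1.8, -5.0, 2.9]
opening: -0.003
clock: 38.75
eef_pos: [0.5651, -0.2823, 0.2496]
orientation: [0.001, 0.742, 0.671, -0.0]
wrist_force: [-1.0, -3.7, 3.0]
opening: 0.001
TCP [ 0.5651 -0.2823  0.2496] yaw of tool y -0.0999 tilt [ 0.0006 -0.0015] tool shift [ 0.0232 -0.0012 -0.0004] F [-1.  -3.7  3. ]
```

```bash
python3 -m handwheel '{"gripper":[255,255,255,255,255,255],"xyz":[[0.0155,0,0],[0.0155,0,0],[0.0155,0,0],[0.0155,0,0],[0.016,0,0.0075],[0.016,0,0.0075]],"twist":[[0,0,0],[0,0,0],[0,0,0],[0,0,0],[0,0,0],[0,0,0]]}'
python3 -m handwheel '{"gripper":[255,255],"xyz":[[0.015,0,0.008],[0.015,0,0.008]],"twist":[[0,0,0],[0,0,0]]}'
python3 - <<'E'
from h import *
to(*cw(0,.017,.196))
s=grab('side')
cv2.imwrite('pics/ck12.png',cv2.cvtColor(cv2.resize(s['frame'][130:340,250:450],None,fx=2.5,fy=2.5),cv2.COLOR_RGB2BGR))
E
```

```text
clock: 39.25
eef_pos: [0.5745, -0.187, 0.2344]
orientation: [0.0, 0.741, 0.671, 0.0]
wrist_force: [-0.0, -1.7, 3.6]
opening: 0.005
clock: 39.42
eef_pos: [0.5772, -0.1571, 0.2175]
orientation: [-0.0, 0.741, 0.671, 0.0]
wrist_force: [0.6, -2.9, 0.8]
opening: -0.001
TCP [ 0.5772 -0.1571  0.2175] yaw of tool y -0.0996 tilt [0.0001 0.0004] tool shift [ 0.0245 -0.0008  0.0215] F [ 0.6 -2.9  0.8]
```

View pics/ck12.png

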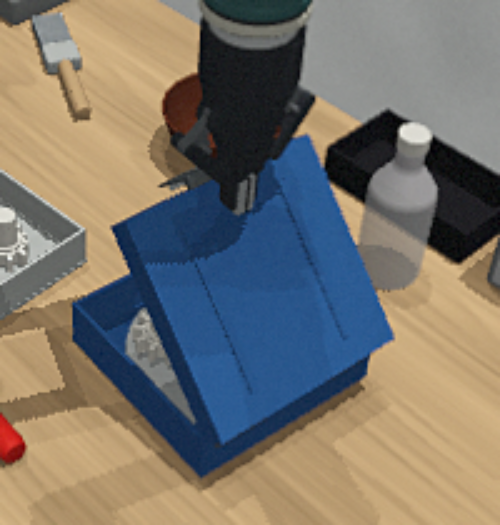

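```bash
python3 -m handwheel '{"gripper":[255,255,255,255,255,255,255],"xyz":[[0.0125,0,0.011],[0.0125,0,0.011],[0.011,0,0.0135],[0.011,0,0.0135],[0.008,0,0.0155],[0.008,0,0.0155],[0,0,0]],"twist":[[0,0,0],[0,0,0],[0,0,0],[0,0,0],[0,0,0],[0,0,0],[0,0,0]]}'
python3 -m handwheel '{"gripper":[255,255,255,255],"xyz":[[0.008,0,0.008],[0.008,0,0.008],[0.002,0,0.003],[0,0,0]],"twist":[[0,0,0],[0,0,0],[0,0,0],[0,0,0]]}'
python3 -c "
from h import *
to(*cw(0,.08,.105))"
```

```text
clock: 40.05
eef_pos: [0.5806, -0.0938, 0.1345]
orientation: [-0.003, 0.741, 0.671, -0.002]
wrist_force: [-0.8, 0.2, -0.1]
opening: 0.001
clock: 40.38
eef_pos: [0.5848, -0.0778, 0.1186]
orientation: [-0.001, 0.741, 0.671, -0.0]
wrist_force: [-0.1, -0.0, 0.0]
opening: -0.001
TCP [ 0.5848 -0.0778  0.1186] yaw of tool y -0.0996 tilt [-0.0012  0.0005] tool shift [ 0.0078 -0.0004  0.0136] F [-0.1 -0.   0. ]
```

```bash
python3 -m handwheel '{"gripper":[255,255,255],"xyz":[[0.008,0,0.004],[0,0,0.003],[0,0,0]],"twist":[[0,0,0],[0,0,0],[0,0,0]]}'
python3 -m handwheel '{"gripper":[255,255],"xyz":[[0,0,0.003],[0,0,0]],"twist":[[0,0,0],[0,0,0]]}'
python3 -m handwheel '{"gripper":[255,255],"xyz":[[0,0,0.002],[0,0,0]],"twist":[[0,0,0],[0,0,0]]}'
python3 -c "
from h import *
to(*cw(0,.08,.105))"
```

```text
clock: 40.63
eef_pos: [0.5868, -0.0698, 0.113]
orientation: [0.0, 0.742, 0.671, 0.001]
wrist_force: [0.2, 1.6, 2.1]
opening: -0.004
clock: 40.8
eef_pos: [0.5866, -0.0699, 0.11]
orientation: [0.0, 0.742, 0.671, 0.001]
wrist_force: [0.1, 0.7, 1.9]
opening: 0.005
clock: 40.97
eef_pos: [0.5862, -0.0704, 0.1075]
orientation: [0.0, 0.742, 0.671, 0.0]
wrist_force: [-0.9, 0.2, 1.3]
opening: 0.004
TCP [ 0.5862 -0.0704  0.1075] yaw of tool y -0.1002 tilt [0.0007 0.0002] tool shift [ 0.0003 -0.0011  0.0025] F [-0.9  0.2  1.3]
```

```bash
for i in 1; do
python3 -m handwheel '{"gripper":[255,255],"xyz":[[0,0,0.002],[0,0,0]],"twist":[[0,0,0],[0,0,0]]}'
python3 -m handwheel '{"gripper":[255,255],"xyz":[[0,0,0.002],[0,0,0]],"twist":[[0,0,0],[0,0,0]]}'
python3 -m handwheel '{"gripper":[255,255],"xyz":[[0,0,0.001],[0,0,0]],"twist":[[0,0,0],[0,0,0]]}'; done
```

```text
clock: 41.13
eef_pos: [0.5861, -0.0708, 0.1051]
orientation: [0.0, 0.742, 0.671, -0.0]
wrist_force: [0.2, -0.5, -0.0]
opening: 0.0
clock: 41.3
eef_pos: [0.5862, -0.0708, 0.1049]
orientation: [0.0, 0.742, 0.671, 0.0]
wrist_force: [-3.0, 2.0, 15.3]
opening: -0.0
clock: 41.47
eef_pos: [0.5863, -0.0708, 0.1048]
orientation: [0.001, 0.742, 0.671, 0.0]
wrist_force: [-5.2, 2.5, 22.9]
opening: 0.001
```

```bash
python3 -m handwheel '{"gripper":[255,255],"xyz":[[0,0,0.0008],[0,0,0]],"twist":[[0,0,0],[0,0,0]]}'
python3 -m handwheel '{"gripper":[255,255,255,255,255,255,255,255,255],"xyz":[[0,0,-0.01],[0,0,-0.03],[0,0,-0.04],[0.04,0,-0.04],[0.04,0,-0.03],[0.04,0,0],[0.04,0,0],[0.04,0,0],[0,0,0]],"twist":[[0,0,0],[0,0,0],[0,0,0],[0,0,0],[0,0,0],[0,0,0],[0,0,0],[0,0,0],[0,0,0]]}'
python3 - <<'E'
from h import *
f=grab('top','t13.png');s=grab('side','s13.png')
for th in(0,.05,.1):print(th,[proj(s,lp(th,.19,o,x)).round(1).tolist() for x in(-.095,.095) for o in(.03,0)],[proj(s,cw(x,.095,.05)).round(1).tolist() for x in(-.095,.095)])
b=cv2.resize(s['frame'][200:330,260:430],None,fx=3.4,fy=3.4,interpolation=cv2.INTER_CUBIC)
cv2.imwrite('pics/ck13.png',cv2.cvtColor(b,cv2.COLOR_RGB2BGR))
E
```

```text
clock: 41.63
eef_pos: [0.5863, -0.0708, 0.1046]
orientation: [0.001, 0.742, 0.671, 0.0]
wrist_force: [-7.9, 2.5, 29.2]
opening: -0.001
clock: 42.38
eef_pos: [0.6045, 0.1177, 0.236]
orientation: [-0.001, 0.74, 0.672, 0.001]
wrist_force: [-0.0, 0.1, 0.0]
opening: -0.003
0 [[276.4, 241.3], [276.7, 250.7], [343.2, 208.1], [342.3, 217.5]] [[276.7, 250.7], [342.3, 217.5]]
0.05 [[276.7, 238.7], [276.7, 247.8], [343.9, 205.5], [342.7, 214.6]] [[276.7, 250.7], [342.3, 217.5]]
0.1 [[277.2, 236.2], [276.8, 245.0], [344.8, 203.0], [343.1, 211.8]] [[276.7, 250.7], [342.3, 217.5]]
```

View pics/ck13.png

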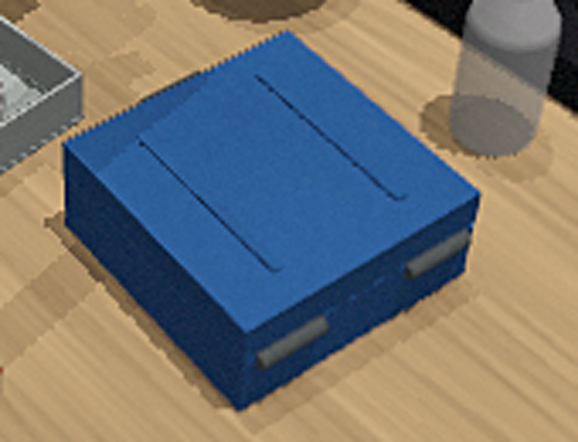

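```bash
python3 -c "
from h import *
to(0,0,0);print(r.get_obs()['clock']);print(r.sign_off())"
```

```text
TCP [0.604  0.1125 0.2355] yaw of tool y -0.0969 tilt [-0.0006 -0.0007] tool shift [-0.1702 -0.5902  0.2359] F [-0.7 -0.7 -0.1]
42.4833
the job is handed in; nothing more can be done
None
```

View pics/s13.png

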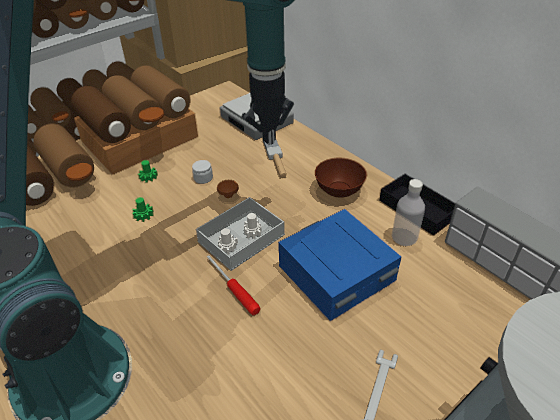

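The overhaul is done in the order asked and handed in at 42.5 s of robot time. Both worn gears are in the scrap tray. The three new gears on the bench (the fourth was absent) are on pin0, pin1 and pin2, and the lid is shut.

- **Gears:** All three met a hard stop at the same seat height, about 16 mm above the bench. None stopped at the blocked height 8 mm above home. I turned each to the right tooth angle beforehand from the pictures, so they meshed without rocking to find the gap. The push at the stop was at most about 22 N.
- **Lid:** In the last picture its corners match the shut position and no gap shows. The press ended on a firm stop at about 29 N, at the height expected for a shut lid. The catch's snap itself did not show in the force readings, because they came only at the end of each move.
- **One slip:** On my first push on the lid, the gripper's linkage came down on its edge and the wrist read about 37 N, or about 41 N counting the sideways part. That was a single reading at the end of the move, so I cannot rule out that the 40 N limit on the gripper's body was passed. I backed off, raised the tool and finished with pushes of a few newtons before the press.
- **Everything else:** In the last picture the other things on the bench, including the green gears, look where they were.

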